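# Line up the frit tins by height

## Task

Stand the four closed metal tins on the four cork pads in order of height, one tin upright and centred on each pad: the tallest on the pad next to the white bowl, then step by step down to the shortest on the pad next to the steel block. Keep the tins upright all the while, and leave the bowl and the block where they stand.

Things in the scene. Friction and masses are not known exactly. Their poses are not given: they have to be found in the camera images.
- tin_a: Closed round tin of plain bare metal with a flat lid, 44 mm diameter, 70 mm tall (tallest of the four), under 0.25 kg, loose, standing upright on the table at the start. Origin: centre of its underside; z up its axis.
- tin_b: Closed round tin of plain bare metal with a flat lid, 52 mm diameter, 56 mm tall (second tallest of the four), under 0.25 kg, loose, standing upright on the table at the start. Origin: centre of its underside; z up its axis.
- tin_c: Closed round tin of plain bare metal with a flat lid, 36 mm diameter, 43 mm tall (third tallest, the slimmest of the four), under 0.25 kg, loose, standing upright on the table at the start. Origin: centre of its underside; z up its axis.
- tin_d: Closed round tin of plain bare metal with a flat lid, 60 mm diameter, 30 mm tall (shortest, flat and widest of the four), under 0.25 kg, loose, standing upright on the table at the start. Origin: centre of its underside; z up its axis.
- pad_1: Round brown cork pad, 70 mm diameter, 3 mm thick, fixed on a white board 350 x 88 x 10 mm; one end of the row (negative y end). The four pads, pad_1 to pad_4, stand in a straight row, 90 mm apart. Origin: centre of the pad's underside, 10 mm above the table; its top is 13 mm above the table. y axis along the row, towards pad_4.
- pad_2: Round brown cork pad, 70 mm diameter, 3 mm thick, fixed on a white board 350 x 88 x 10 mm; second in the row. The four pads, pad_1 to pad_4, stand in a straight row, 90 mm apart. Origin: centre of the pad's underside, 10 mm above the table; its top is 13 mm above the table. y axis along the row, towards pad_4.
- pad_3: Round brown cork pad, 70 mm diameter, 3 mm thick, fixed on a white board 350 x 88 x 10 mm; third in the row. The four pads, pad_1 to pad_4, stand in a straight row, 90 mm apart. Origin: centre of the pad's underside, 10 mm above the table; its top is 13 mm above the table. y axis along the row, towards pad_4.
- pad_4: Round brown cork pad, 70 mm diameter, 3 mm thick, fixed on a white board 350 x 88 x 10 mm; other end of the row (positive y end). The four pads, pad_1 to pad_4, stand in a straight row, 90 mm apart. Origin: centre of the pad's underside, 10 mm above the table; its top is 13 mm above the table. y axis along the row, towards pad_4.
- bowl: White ceramic bowl, 100 mm across the rim, 42 mm high, standing loose just beyond one end of the row of pads, about 105 mm from the centre of the end pad (either end, varies). It is not to be moved. Origin: centre of its underside.
- block: Dark steel bench block, 60 x 60 x 25 mm, 0.7 kg, standing loose just beyond the other end of the row, about 105 mm from the centre of that end pad. It is not to be moved. Origin: centre of its underside.
Mind the look-alikes: they are no part of the job. What is shaped like the tin_c but pink is not meant.

How it is judged (in metres and radians):
At the end, for the whole second after the job is handed in: Counted from the bowl's end of the row, the pads carry the 70, 56, 43 and 30 mm tall tins; each tin's centre is within 12 mm of its pad's centre, upright within 0.08 rad, its underside within 5 mm of the pad's top, let go and at rest; bowl and block are within 20 mm of where they stood (((horizontal distance between bowl and pad_1 below 0.2 m and horizontal distance between tin_a and pad_1 below 0.012 m and horizontal distance between tin_b and pad_2 below 0.012 m and horizontal distance between tin_c and pad_3 below 0.012 m and horizontal distance between tin_d and pad_4 below 0.012 m) or (horizontal distance between bowl and pad_4 below 0.2 m and horizontal distance between tin_a and pad_4 below 0.012 m and horizontal distance between tin_b and pad_3 below 0.012 m and horizontal distance between tin_c and pad_2 below 0.012 m and horizontal distance between tin_d and pad_1 below 0.012 m)) and height (world z) of each of tin_a, tin_b, tin_c, tin_d below 0.018 m and angle between each of tin_a, tin_b, tin_c, tin_d's own z axis and vertical below 0.08 rad and linear speed of each of tin_a, tin_b, tin_c, tin_d below 0.02 m/s and contact force between each of tin_a, tin_b, tin_c, tin_d and the fingers below 0.1 N and distance of each of bowl, block from where it was at the start of the episode below 0.02 m); the robot touches nothing.
It fails at once if a tin is tipped by more than 0.5 rad (angle between any of tin_a, tin_b, tin_c, tin_d's own z axis and vertical above 0.5 rad).
It fails at once if the bowl or the block is shifted by more than 20 mm (distance of any of bowl, block from where it was at the start of the episode above 0.02 m).
It also fails if it takes over 120 s, if anything falls off the work surface, if the arm or the gripper's body presses on something with over 40 N, if the wrist force passes 120 N, or if a joint passes its speed limit or range.

## Robot

A 7-joint arm with a two-finger parallel gripper is mounted at the origin on the work surface. World frame = base frame: x ahead of the robot, y to its left, z up, the work surface at z = 0. Lengths are in m, angles in degrees, forces in N, time in s.
With the tool pointing down it reaches from about 0.425 to 0.95 m from the base axis. Payload 4.7 kg.
Tool frame: the origin (TCP) lies on the centre line of the jaws, within the pads' length; the fingertips stand 14 mm ahead of it and the grasp point (between the pads) lies 5 mm behind it; z points along the fingers, y is the line along which they close (so a half turn about z gives the same grasp; the last joint's range is limited). The gripper opens to 85 mm and grips with 20 to 120 N. Pads are 22 mm wide; open, the fingers measure 114 mm over their backs; the gripper's body (76 mm by 85 mm) begins 54 mm behind the grasp point. The pads swing forward as they close: fully open they stand 13 mm farther back than shut.
Start: joints at [-66.973, 26.849, -2.785, 87.806, 1.381, 65.374, -4.715], TCP at [0.282, 0.613, 0.245] pointing down, gripper open.
Joint ranges: [-148.3, 148.3], [-19.14, 114.17], [-79.39, 73.82], [5.75, 140.21], [-59.74, 239.74], [12.07, 113.84], [-152.46, 152.46]. Speed limits (degrees/s): [147.25, 147.25, 180, 180, 180, 180, 180].

## Interface

Orientations are given as a 3x3 rotation matrix whose columns are the frame's x, y, z axes.
In Python, from bench import r gives the robot as it stands. The module is installed in compiled form; this text tells all that it offers. Calls block until the motion is done:
- r.reach(position, orientation): joint-space move of the TCP to a pose.
- r.move_linear(position, rate=0.15, orientation=None, force_limit=None): straight line of the TCP; orientation=None keeps the orientation; rate is the mean speed in m/s. With force_limit (N) it stops when the force on the tool has changed by that much, and returns True; else False.
- r.set_joints(angles): joint-space move.
- r.grip(opening, effort=None): opening from 0.0 (shut) to 1.0 (fully open); effort is the grip in N (None keeps the last); returns when the fingers have stopped.
- r.hold(seconds).
- r.ik(position, orientation): joint angles nearest the present ones, or None.
- r.get_obs(): the state.
- r.capture(name): name is "side" or "top" or "wrist"; returns (picture, depth): 480x640x3 uint8, red, green, blue; 480x640 float32, m along the optical axis (not along the pixel's ray), 0 where there is no reading.
- r.camera_model(name): a dict with "K" (3x3 intrinsics, pixels), "eye" and "rotation" of the camera in the world; the wrist camera has in their place "mount" (4x4, takes a point from camera to tool coordinates, whose origin is the TCP and whose axes are the flange's). Camera axes: x right, y up, looking along -z (the intrinsics and any distortion apply to the point x, -y, -z); pixel columns grow to the right and rows downward; lengths in m; the calibration is good to about 2 mm. A picture is of the moment at which its call begins: read the wrist's pose just before it. camera_model takes no time and is no camera call.
A pose or a line that the arm cannot do raises r.IKError and nothing moves.
- r.finish_job(): hands the job in; it is judged then, once.
The state is a dict: "time_s": time; "q": joint angles; "joint_vel": joint speeds; "joint_efforts": joint torques, N m; "tool_pos": TCP position; "tool_rot": TCP orientation; "wrist_force": force on the tool from outside, world axes, zero at the start; "torque": the same for the moment, N m; "width": opening from 0.0 (shut) to 1.0 (fully open); "finger_force": force on a finger pad.
Only numpy, scipy, OpenCV 4.12 (cv2) and the standard library are available. Lean on these libraries where they do the work, as an engineer would, in place of code of your own. Each camera call takes 0.05 s, during which the arm holds its last target. There are 200 camera calls.

## Working session

There is one attempt and no reset: what is moved stays moved. The work goes in short steps, each a Python script; the robot and the scene stay as the last script left them, time stands still between calls to the robot, and variables do not carry over. Pictures are saved under pics/ and viewed, at most 14 in all, crops included, and the job is handed in when it is done.

```bash
mkdir -p pics; python3 - <<'E'
from bench import r
import cv2,numpy as np
for n in("top","side"):
    p,d=r.capture(n); cv2.imwrite(f"pics/{n}0.png",p[:,:,::-1]); np.save(f"{n}0d.npy",d)
    m=r.camera_model(n); print(n,{k:np.round(v,4).tolist() if not isinstance(v,str) else v for k,v in m.items()}); print((d==0).mean())
o=r.get_obs();print(o["time_s"],o["width"],o["tool_rot"],o["tool_pos"])
E
```

```text
top {'K': [[486.6962, 0.0, 315.3985], [0.0, 486.6962, 233.3314], [0.0, 0.0, 1.0]], 'eye': [0.3793, 0.0113, 1.0309], 'rotation': [[-0.017, 0.9913, -0.1308], [-0.9998, -0.0175, -0.003], [-0.0053, 0.1307, 0.9914]]}
0.003837890625
side {'K': [[592.0398, 0.0, 324.0791], [0.0, 592.0398, 240.8019], [0.0, 0.0, 1.0]], 'eye': [0.2352, -0.6464, 0.9175], 'rotation': [[0.9132, 0.3217, -0.2501], [-0.4071, 0.6926, -0.5955], [-0.0184, 0.6456, 0.7635]]}
0.004176432291666666
0.1 1.0002570926100207 [[-9.08639534e-01  4.17580760e-01 -7.11178825e-04]
 [ 4.17581365e-01  9.08638114e-01 -1.60687406e-03]
 [-2.47955041e-05 -1.75704432e-03 -9.99998456e-01]] [0.28163608 0.61289296 0.24436219]
```

View pics/top0.png

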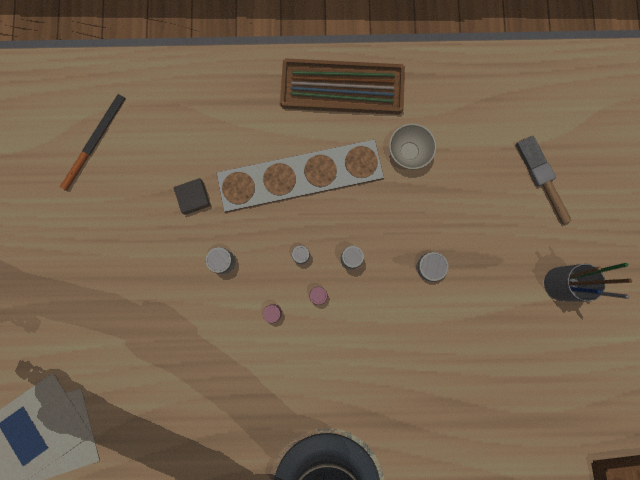

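View pics/side0.png

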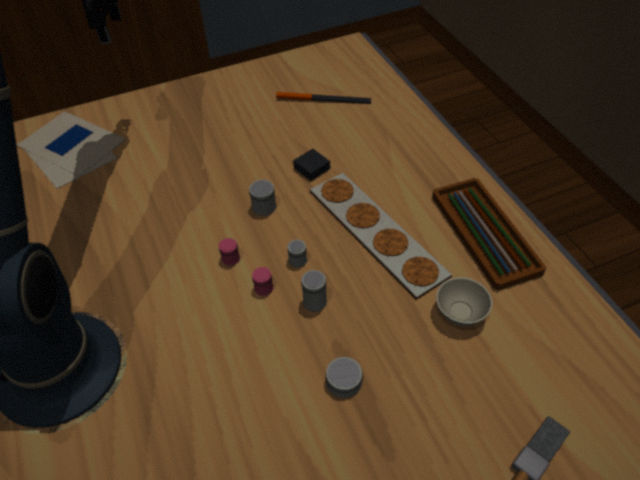

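The top view shows the tins left to right: b (218,260), c (301,254), a (353,257) and d (433,266). The pads run from (239,187) to (362,161). The bowl at (412,148) is at the −y end, next to pad_1, and the block is at (192,196). The side view agrees; the pink tins are the look-alikes.

```bash
cat > h.py <<'E'
import numpy as np,cv2
from bench import r
def ray(cam,uv,z):
    m=r.camera_model(cam);K=m["K"];uv=np.atleast_2d(uv).astype(float)
    p=cv2.undistortPoints(uv[:,None],np.array(K),np.array(m.get("distortion",np.zeros(5)),float) if m.get("distortion") is not None else np.zeros(5))[:,0]
    d=np.c_[p[:,0],-p[:,1],-np.ones(len(p))]@np.array(m["rotation"]).T
    e=np.array(m["eye"]);return e+d*((z-e[2])/d[:,2])[:,None]
def cloud(cam,d):
    v,u=np.mgrid[:480,:640];m=r.camera_model(cam);K=np.array(m["K"])
    c=np.stack([(u-K[0,2])/K[0,0]*d,-(v-K[1,2])/K[1,1]*d,-d],-1)
    return c@np.array(m["rotation"]).T+np.array(m["eye"])
E
python3 - <<'E'
from h import *
print({k for k in r.camera_model("top")})
px={"top":dict(a=(353,257),b=(218,260),c=(301,254),d=(433,266)),"side":dict(a=(314,282),b=(262,190),c=(297,247),d=(344,372))}
H=dict(a=.07,b=.056,c=.043,d=.03)
for cam in px:
    im=cv2.imread(f"pics/{cam}0.png");d=np.load(f"{cam}0d.npy");P=cloud(cam,d);hsv=cv2.cvtColor(im,cv2.COLOR_BGR2HSV)
    for t,(u,v) in px[cam].items():
        w=np.zeros((480,640),bool);w[v-24:v+25,u-24:u+25]=1
        g=w&(hsv[...,1]<70)&(hsv[...,2]>60)
        z=g&(abs(P[...,2]-H[t])<.007)
        for nm,M in(("z",z),):
            if M.sum()<20: print(cam,t,nm,M.sum(),g.sum());continue
            c=max(cv2.findContours(M.astype(np.uint8),0,1)[0],key=cv2.contourArea)
            e=cv2.fitEllipse(cv2.convexHull(c));q=ray(cam,c[:,0],H[t])[:,:2];cc,rad=cv2.minEnclosingCircle(q.astype(np.float32))
            print(cam,t,g.sum(),M.sum(),"ell",np.round(ray(cam,e[0],H[t])[0],4),"circ",np.round(cc,4),"dia",round(2000*rad,1),"medz",np.round(np.median(P[M][:,2]),4))
    br=(hsv[...,0]<20)&(hsv[...,1]>80)&(abs(P[...,2]-.013)<.015)
    white=(hsv[...,1]<60)&(hsv[...,2]>100)&(abs(P[...,2]-.01)<.02)
    for (u,v) in dict(top=[(362,161),(320,171),(280,179),(239,187)],side=[(421,271),(390,242),(363,215),(338,190)])[cam]:
        L=np.zeros((480,640),np.uint8);cv2.circle(L,(u,v),18,1,-1)
        M=((hsv[...,1]>80)&(L>0)).astype(np.uint8)
        c=max(cv2.findContours(M,0,1)[0],key=cv2.contourArea);e=cv2.fitEllipse(cv2.convexHull(c))
        cc,rad=cv2.minEnclosingCircle(ray(cam,c[:,0],.013)[:,:2].astype(np.float32))
        print("pad",cam,np.round(e[0],1),np.round(ray(cam,e[0],.013)[0],4),M.sum(),round(rad*2000,1))
    cv2.imwrite(f"pics/{cam}z.png",cv2.resize(im[140:320,180:460],None,fx=2.8,fy=2.8)) if cam=="top" else 0
E
```

```text
{'eye', 'K', 'rotation'}
top a 456 380 ell [ 0.4586 -0.0586  0.07  ] circ [ 0.4586 -0.0584] dia 44.0 medz 0.0693
top b 634 516 ell [0.4579 0.2106 0.056 ] circ [0.4581 0.2105] dia 52.0 medz 0.0555
top c 286 234 ell [0.4675 0.0463 0.043 ] circ [0.467  0.0464] dia 36.4 medz 0.0423
top d 740 671 ell [ 0.439  -0.2267  0.03  ] circ [ 0.4388 -0.2268] dia 60.7 medz 0.0293
pad top [360.8 161.5] [ 0.6677 -0.086   0.013 ] 783 69.5
pad top [320.  170.2] [0.65   0.0022 0.013 ] 790 69.7
pad top [279.  178.7] [0.633  0.0904 0.013 ] 791 69.4
pad top [237.9 187.3] [0.6157 0.1784 0.013 ] 801 70.1
side a 389 383 ell [ 0.4588 -0.0601  0.07  ] circ [ 0.4597 -0.0598] dia 44.9 medz 0.0715
side b 347 343 ell [0.4569 0.2102 0.056 ] circ [0.4566 0.2105] dia 53.1 medz 0.058
side c 229 208 ell [0.467  0.0449 0.043 ] circ [0.4668 0.0447] dia 36.7 medz 0.0446
side d 942 930 ell [ 0.439  -0.2291  0.03  ] circ [ 0.4393 -0.2284] dia 60.5 medz 0.0317
pad side [420.4 270.9] [ 0.668  -0.0873  0.013 ] 836 71.6
pad side [390.1 241.8] [0.6498 0.0012 0.013 ] 767 72.2
pad side [362.4 214.9] [0.6323 0.0899 0.013 ] 687 72.3
pad side [336.7 187.7] [0.6177 0.1852 0.013 ] 703 92.5
```

View pics/topz.png

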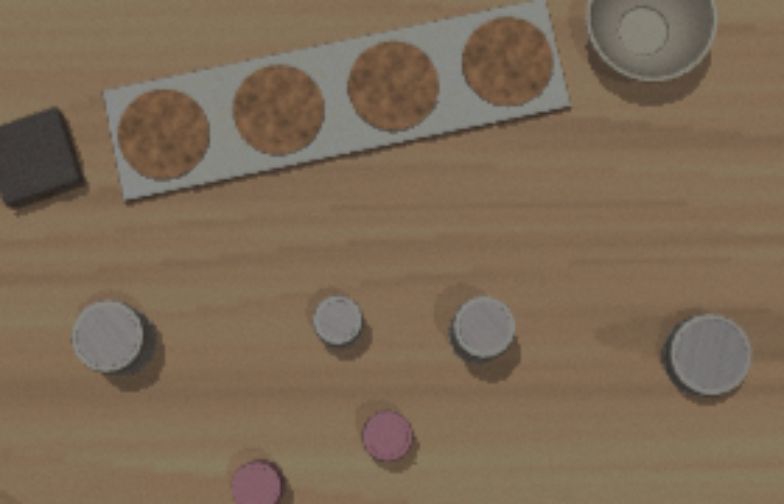

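```bash
cat >> h.py <<'E'
T=dict(a=((.459,-.0593),.07,.044),b=((.4574,.2105),.056,.052),c=((.467,.0456),.043,.036),d=((.439,-.2277),.03,.06))
PAD=dict(a=(.6679,-.0866),b=(.650,.0017),c=(.6327,.0902),d=(.6155,.1783))
u=np.array(PAD["d"])-np.array(PAD["a"]);u/=np.linalg.norm(u);perp=np.array([-u[1],u[0],0])
def R(s):
    y=s*perp;z=np.array([0,0,-1.]);return np.c_[np.cross(y,z),y,z]
def tcp_z(h): return max(.018,h*.5-.0)
def do(t,Ro):
    (x,y),h,dia=T[t];zg=tcp_z(h);op=1.0 if dia>.045 else min(1,(dia+.026)/.085)
    r.grip(op,30);r.reach([x,y,.2],Ro)
    o=r.get_obs()
    r.move_linear([x,y,zg+.05],.25)
    s=r.move_linear([x,y,zg],.06,force_limit=15)
    r.grip(0,30);o=r.get_obs();print(t,"stop",s,"w mm",o["width"]*85,"f",o["finger_force"],o["tool_pos"].round(4) if hasattr(o["tool_pos"],"round") else o["tool_pos"])
    r.move_linear([x,y,.2],.2)
    px,py=PAD[t];r.reach([px,py,.2],Ro)
    print("held",r.get_obs()["width"]*85)
    r.move_linear([px,py,zg+.013+.015],.2);r.hold(.2)
    s=r.move_linear([px,py,zg+.013-.002],.03,force_limit=4);print("touch",s,r.get_obs()["tool_pos"][2]-zg-.013)
    r.grip(min(1,(dia+.03)/.085),30);r.move_linear([px,py,.2],.2);print(r.get_obs()["time_s"])
E
python3 - <<'E'
from h import *
for s in(1,-1):
    for t in "abcd":
        for p,z in((T[t][0],tcp_z(T[t][1])),(T[t][0],.2),(PAD[t],.2)):
            q=r.ik([*p,z],R(s));print(s,t,None if q is None else np.round(q).astype(int))
E
```

```text
1 a [ -44   43   63  128  -58   46 -109]
1 a [ -51   17   65  121  -19   53 -144]
1 a [ -35   43   64   93  -41   70 -131]
1 b [-13  31 -21 120  20  33 143]
1 b [ 22  28 -67 111  30  61 134]
1 b [ -44   41   64   97  -39   68 -139]
1 c [ -50   39   52  128  -52   39 -129]
1 c [ -67   21   71  120  -25   55 -151]
1 c [ -53   39   64   98  -38   67 -147]
1 d [-16  41  52 124 -52  41 -96]
1 d [ -28   22   65  117  -24   55 -120]
1 d [ 22  43 -68  93  42  73 138]
-1 a [-17  27  23 127 -22  29  35]
-1 a [-28  11  34 120  -8  51  22]
-1 a [-17  31  31  92 -18  61  30]
-1 b [-39  29  12 122 -12  30  -7]
-1 b [-44  14  17 115  -5  52 -13]
-1 b [-24  29  29  96 -16  60  21]
-1 c [-23  28  15 126 -15  27  15]
-1 c [-33  11  25 119  -6  51   7]
-1 c [-29  27  24  97 -12  59  10]
-1 d [ -6  35  38 124 -39  34  71]
-1 d [-21  18  53 117 -18  54  53]
-1 d [-33  26  19  97 -10  59   0]
```

```bash
python3 - <<'E'
from h import *
do("a",R(-1))
p,d=r.capture("side"); cv2.imwrite("pics/s1.png",p[:,:,::-1])
E
```

```text
a stop False w mm 42.899091278121396 f 30.307497382164 [ 0.4592 -0.0592  0.0354]
held 43.31893989248804
touch True 0.00043267582172329226
9.4917
```

View pics/s1.png

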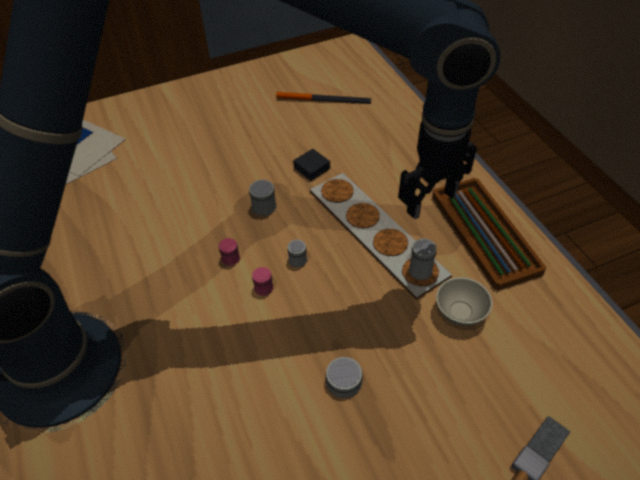

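Tin_a stands upright on the pad by the bowl at about (423,258), and nothing else has moved. Next are b, c and d.

```bash
python3 - <<'E'
from h import *
for t in "bcd": do(t,R(-1))
r.reach([.45,-.1,.35],R(-1))
H=dict(a=.07,b=.056,c=.043,d=.03)
for cam in("side","top"):
    p,d=r.capture(cam); im=p[:,:,::-1].copy(); cv2.imwrite(f"pics/{cam}2.png",im)
    P=cloud(cam,d);hsv=cv2.cvtColor(im,cv2.COLOR_BGR2HSV)
    for t in H:
        M=(hsv[...,1]<70)&(abs(P[...,2]-.013-H[t])<.006)&(np.hypot(P[...,0]-PAD[t][0],P[...,1]-PAD[t][1])<.045)
        cs=cv2.findContours(M.astype(np.uint8),0,1)[0]
        if not cs: print(cam,t,"none");continue
        c=max(cs,key=cv2.contourArea)
        cc,rad=cv2.minEnclosingCircle(ray(cam,c[:,0],H[t]+.013)[:,:2].astype(np.float32));print(cam,t,(1000*(np.array(cc)-PAD[t])).round(1),round(2000*rad,1))
print(r.get_obs()["time_s"])
E
```

```text
b stop False w mm 51.335853554993655 f 31.077001690864563 [0.4577 0.2107 0.0284]
held 50.97397618182542
touch True 0.00038882958660016627
18.25
c stop False w mm 35.25850006636665 f 29.760063886642456 [0.4673 0.0457 0.0219]
held 34.747255534905655
touch True 0.0003726687645118059
26.1083
d stop False w mm 58.60839496897417 f 31.84042990207672 [ 0.4392 -0.2278  0.0185]
held 58.82662118248956
touch True 0.0005852903230213844
35.5167
side a [-3.  -0.6] 48.9
side b [-1.6 -2.1] 57.4
side c [-2.  -2.2] 42.8
side d [-1.9 -2.1] 68.2
top a [-1.4  0.8] 44.6
top b [-2.1  0.1] 54.2
top c [-0.9 -1. ] 37.3
top d [-1.1 -1.1] 61.3
36.9583
```

View pics/side2.png

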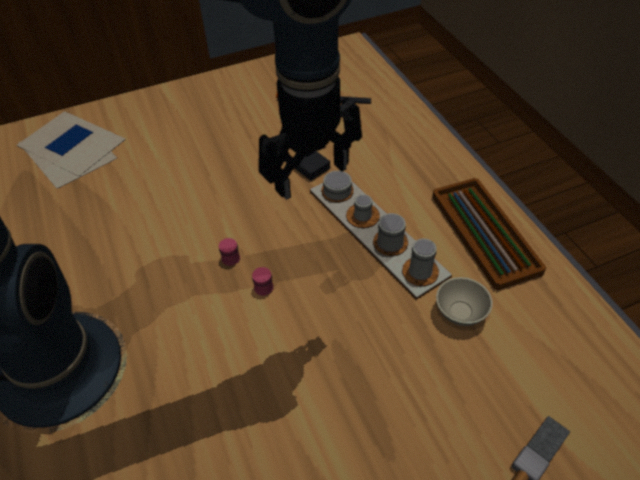

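View pics/top2.png

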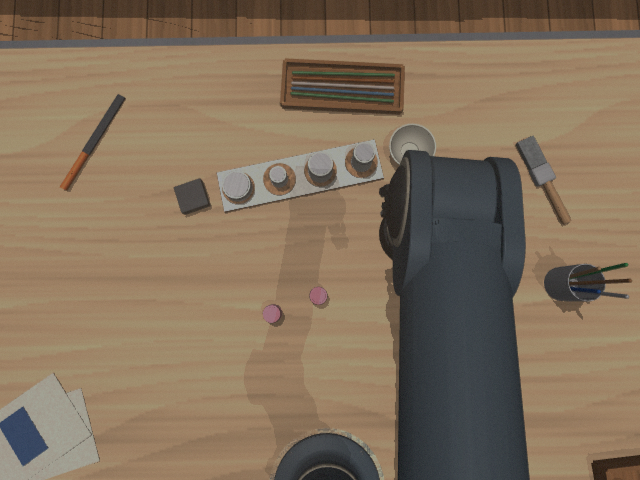

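All four tins stand upright on their pads in the right order, within about 3 mm of centre. The bowl (412,148) and block (192,196) have not moved, so I'm handing it in.

```bash
python3 -c "
from bench import r
print(r.finish_job())"
```

```text
the job is handed in; nothing more can be done
None
```

The job is handed in: the four tins stand upright on the pads in height order, tallest next to the bowl, each measured within about 3 mm of its pad's centre; bowl and block unmoved, about 37 s used, and the hand-in call returned no verdict.

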